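Stand an air filter up in the leaning rack and chock its foot

ROBOT

A 6-joint arm with a two-finger parallel gripper is mounted at the origin on the work surface. World frame = base frame: x ahead of the robot, y to its left, z up, the work surface at z = 0. Lengths are in m, angles in degrees, forces in N, time in s.
With the tool pointing down it reaches from about 0.15 to 0.775 m from the base axis. Payload 6.1 kg.
Tool frame: the origin (TCP) lies midway between the tips of the shut fingers; the grasp point (between the pads) lies 19 mm behind it; x points along the fingers, z is the direction in which the jaws open and shut, and the axes are right-handed (so a half turn about x gives the same grasp; the last joint's range is limited). The gripper opens to 85 mm and grips with 20 to 120 N. Pads are 22 mm wide; open, the fingers measure 114 mm over their backs; the gripper's body (76 mm by 85 mm) begins 54 mm behind the grasp point. The pads swing forward as they close: fully open they stand 13 mm farther back than shut.
Start: joints at [-65.89, 7.208, -2.269, 80.523, 0, 90], TCP at [0.214, -0.479, 0.231] pointing down, gripper open.
Joint ranges: [-155.77, 155.77], [-54.66, 111.73], [-72.52, 77.12], [-102.08, 115.82], [-83.92, 84.16], [-180, 180]. Speed limits (degrees/s): [136.94, 136.94, 172.46, 180, 180, 180].

INTERFACE

Orientations are given as [roll, pitch, yaw] about the fixed x, y, z axes, in that order (R = Rz(yaw) Ry(pitch) Rx(roll)).
In Python, from cell import bot gives the robot as it stands. The module is installed in compiled form; this text tells all that it offers. Calls block until the motion is done:
- bot.move_pose(position, orientation): joint-space move of the TCP to a pose.
- bot.line_to(position, ori=None, vel=0.15): straight line of the TCP; ori=None keeps the orientation; vel is the mean speed in m/s.
- bot.set_joints(angles): joint-space move.
- bot.grip(opening, squeeze=None): finger opening in m; squeeze is the grip in N (None keeps the last); returns when the fingers have stopped.
- bot.dwell(seconds).
- bot.inverse_kinematics(position, orientation): joint angles nearest the present ones, or None.
- bot.observe(): the state.
- bot.camera(name): name is "side" or "top" or "wrist"; returns a dict with "frame" (400x640x3 uint8, red, green, blue), "fovy" (degrees; the focal length in pixels is half the picture's height over the tangent of half this angle, whatever the lens; pixels are square), "cx", "cy" (the principal point, pixels), "extrinsics" (4x4, takes a point from camera to world coordinates). Camera axes: x right, y down, z forward; pixel columns grow to the right and rows downward; lengths in m; the calibration is good to about 2 mm. A picture is of the moment at which its call begins. There is no depth.
A pose or a line that the arm cannot do raises bot.PlanningError and nothing moves.
- bot.sign_off(): hands the job in, once; it reports no verdict.
Trained networks look in the newest picture that a camera, given by its name, has taken for a name from the list of things; names that differ only in an ending like _2 or _b are one class to them, and where a whole thing is asked for, a point or a joint stands for the part that bears it (a point fixed in the world has none). Each returns a list of dicts, best first, with "conf" (0 to 1); they miss things now and then, are a little off and sometimes report something else, mostly with a low value. They report only what shows in the picture. A call takes as long as a camera call. They do not tell look-alikes from the thing itself.
- bot.recognise(camera, target): "location" ([x, y, z] in m, in the coordinates of the camera as it stood for that picture, good to about 4 mm: the middle of the surface that is visible of it).
- bot.outline_of(camera, target): "pixels" (400x640 bool, what is visible of it).
The state is a dict: "clock": time; "joint_pos": joint angles; "joint_vel": joint speeds; "effort": joint torques, N m; "eef_pos": TCP position; "eef_rot": TCP orientation; "contact_force": force on the tool from outside, world axes, zero at the start; "ft_torque": the same for the moment, N m; "gripper_width": finger opening in m.
Only numpy, scipy, OpenCV 4.12 (cv2) and the standard library are available. Lean on these libraries where they do the work, as an engineer would, in place of code of your own. Each camera call takes 0.05 s, during which the arm holds its last target.

TASK

In the spare-parts store, the wheel hub has been left on top of the flat air filter: lift it off and stand it on the bench beside the rack. Then push the filter up against the rack's kerb and tip it up about the long edge at the kerb, so that it leans back square on the rail with its foot on the deck, and finally stand the hub, flange down, on the deck touching the middle of the filter's foot so that it cannot slip. Keep the hub upright and leave the two cartons, the blower wheel and the bottle where they are.

Things in the scene. Friction and masses are not known exactly. Their poses are not given: they have to be found in the camera images.
- rack: Fixed leaning rack: plywood deck on beams, top 60 mm above the bench, 400 mm wide (y), from x = -120 mm (front edge, the open side) to +90 mm; board 16 mm thick, the beam under it begins at x = -110 mm. Origin: on the bench plane, below the middle of the front face of the kerb; x from the front edge across the deck to the kerb, y along the kerb, z up.
- kerb (a point): Middle of the top front edge of the rack's kerb: a steel strip on the deck, 22 mm high, 10 mm thick, 300 mm long along y. Its front face is at rack x = 0. Axes as the rack's.
- rail (a point): Middle of the axis of the rack's level rail: a round steel bar 12 mm thick along y, 31 mm behind the kerb's front face and 105 mm above the deck, between two steel posts 135 mm tall at rack y = +/-165 mm. Axes as the rack's.
- filter: Loose stiff pleated air filter, 160 (x) by 200 (y) by 16 mm thick (z), grey frame, pale paper, about 0.35 kg. Starts flat on the deck, one long edge 10 to 24 mm short of the kerb, the other overhanging the deck front 50 to 64 mm (40 mm once home at the kerb). Origin: centre of underside; x to the edge at the kerb, z up as it lies.
- filter_mid (a point): Centre of the filter's volume, 8 mm from its underside. When the filter stands by the kerb leaning on the rail it is about 17 degrees back from vertical. Axes as the filter's.
- hub: Loose steel wheel hub, about 0.6 kg, round: flange 84 mm diameter and 12 mm thick at the bottom, boss 46 mm diameter on top of it, 60 mm tall in all. Starts standing on the filter. Origin: centre of its underside; z up the axis.
- carton: Bystander: loose cardboard carton 90 (x) by 62 (y) by 85 mm tall, standing on one end of the deck beside the filter. Origin: centre of its underside.
- blower: Bystander: loose black finned blower wheel, 64 mm diameter, 70 mm tall, standing on the other end of the deck. Origin: centre of its underside.
- jug: Bystander: loose grey bottle, 70 mm diameter, 150 mm tall, standing on the bench on one side before the rack's open front. Origin: centre of its underside.
- flatbox: Bystander: loose flat cardboard carton 110 (x) by 80 (y) by 40 mm tall, on the bench on the other side before the rack's open front. Origin: centre of its underside.
There are look-alikes about, which are no part of the job. Leave any orange or yellow look-alike of the hub alone.

How it is judged:
By the outcome, as a careful person would: the job done as asked, in the order asked, and still so for the second after the job is handed in, with the robot touching nothing.
It also fails if it takes over 72 s, if anything falls off the work surface, if the arm or the gripper's body presses on something with over 40 N, if the wrist force passes 120 N, or if a joint passes its speed limit or range.

## Working session

There is one attempt and no reset: what is moved stays moved. The work goes in short steps, each a Python script; the robot and the scene stay as the last script left them, time stands still between calls to the robot, and variables do not carry over. Pictures are saved under pics/ and viewed, and the job is handed in when it is done.

```bash
mkdir -p pics
cat > h.py <<'E'
import numpy as np, cv2
from cell import bot
from scipy.spatial.transform import Rotation as R
def snap(cam,fn=None):
    c=bot.camera(cam)
    if fn: cv2.imwrite('pics/'+fn,c['frame'][:,:,::-1])
    return c
def f(c): return 200/np.tan(np.radians(c['fovy']/2))
def ray(c,u,v):
    d=np.array([(u-c['cx'])/f(c),(v-c['cy'])/f(c),1.]); E=np.array(c['extrinsics'])
    return E[:3,3],E[:3,:3]@d
def atz(c,u,v,z):
    o,d=ray(c,u,v); return o+d*(z-o[2])/d[2]
def proj(c,P):
    E=np.array(c['extrinsics']); p=E[:3,:3].T@(np.array(P)-E[:3,3]); return [f(c)*p[0]/p[2]+c['cx'],f(c)*p[1]/p[2]+c['cy']]
def w(c,l):
    E=np.array(c['extrinsics']); return E[:3,:3]@np.array(l)+E[:3,3]
E
python3 - <<'E'
from h import *
print(bot.observe())
for n in ["top","side","wrist"]:
    c=snap(n,n+'0.png'); print(n,c['fovy'],c['cx'],c['cy'],np.round(c['extrinsics'],3).tolist())
    for t in ["rack","kerb","rail","filter","filter_mid","hub","carton","blower","jug","flatbox"]:
        print(t,[(round(r['conf'],2),np.round(w(c,r['location']),3).tolist(),np.round(proj(c,w(c,r['location']))).tolist()) for r in bot.recognise(n,t)][:4])
E
```

```text
{'clock': 0.0, 'joint_pos': array([-6.58909099e+01,  7.24216523e+00, -2.32607695e+00,  8.05213757e+01,
        9.04284582e-04,  9.00021581e+01]), 'joint_vel': array([ 0.04176788,  0.02056098,  0.03717112, -0.05166873, -0.06488329,
        0.05659135]), 'effort': array([ 4.00022263e-04, -4.35913253e+01,  3.52923918e+01,  1.74497202e-02,
        1.32880480e-06, -8.97931841e-06]), 'eef_pos': array([ 0.21429628, -0.47885008,  0.23052287]), 'eef_rot': array([179.42403816,  89.91037755, 113.53096944]), 'contact_force': array([ 0.13874267, -0.53223466,  0.3525351 ]), 'ft_torque': array([0.01147135, 0.009002  , 0.04294608]), 'gripper_width': 0.08567468611878014}
top 52.72481990284983 317.39335774873905 204.95475935538803 [[-0.03, -0.997, 0.067, 0.495], [-0.999, 0.029, -0.016, -0.027], [0.014, -0.068, -0.998, 1.175], [0.0, 0.0, 0.0, 1.0]]
rack [(0.98, [0.552, 0.234, 0.06], [217.0, 214.0])]
kerb [(0.65, [0.555, 0.233, 0.063], [216.0, 213.0])]
rail []
filter [(0.75, [0.521, 0.096, 0.073], [266.0, 224.0])]
filter_mid [(0.63, [0.524, 0.092, 0.073], [268.0, 223.0])]
hub [(0.93, [0.518, -0.125, 0.0
[... 868 characters left out ...]
, [212.0, 228.0]), (0.77, [0.336, -0.032, 0.015], [386.0, 239.0]), (0.76, [0.52, -0.119, 0.017], [331.0, 200.0]), (0.72, [0.685, -0.047, 0.016], [270.0, 205.0])]
carton [(0.78, [0.369, 0.189, 0.143], [361.0, 278.0])]
blower [(0.73, [0.691, 0.152, 0.127], [239.0, 236.0]), (0.3, [0.535, 0.253, 0.059], [286.0, 300.0])]
jug [(0.63, [0.354, -0.234, 0.085], [396.0, 169.0])]
flatbox [(0.74, [0.602, -0.332, 0.038], [324.0, 141.0])]
wrist 64.39430520410731 322.42311857497714 197.883999412218 [[0.409, -0.867, -0.286, 0.288], [-0.913, -0.388, -0.129, -0.446], [0.001, 0.314, -0.949, 0.374], [0.0, 0.0, 0.0, 1.0]]
rack []
kerb []
rail []
filter []
filter_mid []
hub []
carton []
blower []
jug []
flatbox []
```

```bash
cd pics; python3 -c "
import cv2
a=cv2.imread('top0.png');b=cv2.imread('side0.png')
cv2.imwrite('top0z.png',cv2.resize(a[100:340,150:470],None,fx=2.5,fy=2.5))
cv2.imwrite('side0z.png',cv2.resize(b[110:350,160:480],None,fx=2.5,fy=2.5))"
```

```text
(no output)
```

View pics/top0z.png

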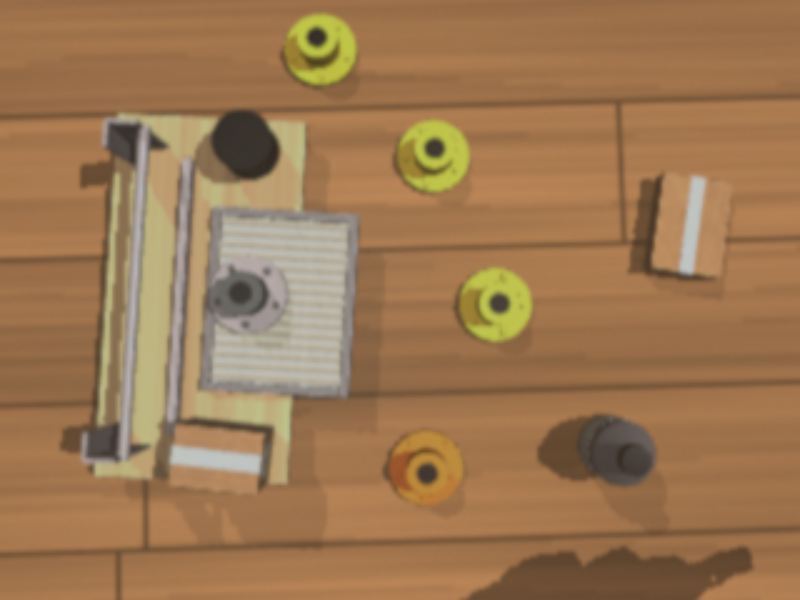

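View pics/side0z.png

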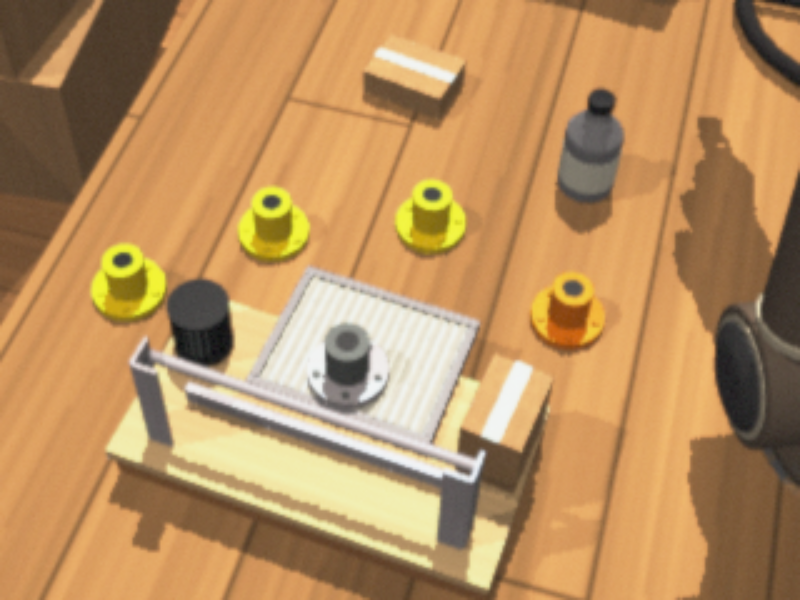

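The grey steel hub on the filter is at top full-frame pixel (247,217). The look-alikes are yellow at (278,120), (323,162) and (348,221), and orange at (320,287). Only the grey one matches the description and stands on the filter. Next I'll measure the rack, filter and hub, and check which tool poses the arm can reach.

Run:
```python
from h import *
from scipy.optimize import least_squares
for n in ["top","side"]:
    c=snap(n)
    for t in ["rack","filter","hub","carton","blower"]:
        o=bot.outline_of(n,t)
        for q in o[:5]:
            m=q['pixels'].astype(np.uint8); ys,xs=np.nonzero(m)
            cn,_=cv2.findContours(m,0,2); cc=max(cn,key=cv2.contourArea)
            r=cv2.minAreaRect(cc)
            print(n,t,round(q['conf'],2),m.sum(),np.round([xs.mean(),ys.mean()],1),np.round(cv2.boxPoints(r),1).tolist())
a=cv2.imread('pics/top0.png')
cv2.imwrite('pics/t1.png',cv2.resize(a[140:300,180:300],None,fx=5*.75,fy=5*.75,interpolation=cv2.INTER_CUBIC))
```

```text
top rack 0.67 6910 [219.6 214.5] [[182.3000030517578, 288.1000061035156], [190.10000610351562, 143.1999969482422], [272.70001220703125, 147.6999969482422], [265.0, 292.5]]
top filter 0.82 3704 [264.5 220.5] [[229.10000610351562, 255.60000610351562], [234.3000030517578, 180.10000610351562], [294.5, 184.1999969482422], [289.29998779296875, 259.70001220703125]]
top hub 0.85 663 [320.3 286.2] [[307.0, 272.0], [334.0, 272.0], [334.0, 300.0], [307.0, 300.0]]
top hub 0.83 615 [323.1 162.1] [[310.0, 149.0], [337.0, 149.0], [337.0, 176.0], [310.0, 176.0]]
top hub 0.73 635 [277.9 119.3] [[264.0, 106.0], [292.0, 106.0], [292.0, 133.0], [264.0, 133.0]]
top hub 0.64 590 [347.9 220.9] [[335.0, 208.0], [361.0, 208.0], [361.0, 234.0], [335.0, 234.0]]
top hub 0.56 724 [249.2 217.1] [[235.0, 202.0], [264.0, 202.0], [264.0, 232.0], [235.0, 232.0]]
top carton 0.91 1125 [238.  281.3] [[216.39999389648438, 293.29998779296875], [219.60000610351562, 264.3999938964844], [259.6000061035156, 268.79998779296875], [256.3999938964844, 297.70001220703125]]
top carton 0.63 606 [248.3 157.1] [[230.0, 155.0], [247.0,
[... 747 characters left out ...]
.0, 224.0], [210.0, 204.0], [230.5, 224.5], [210.5, 244.5]]
side hub 0.7 625 [269.2 201.1] [[256.0, 186.0], [283.0, 186.0], [283.0, 214.0], [256.0, 214.0]]
side hub 0.56 716 [387.  235.1] [[366.79998779296875, 234.3000030517578], [389.6000061035156, 215.3000030517578], [408.5, 238.0], [385.70001220703125, 257.1000061035156]]
side carton 0.75 1306 [361.8 278.2] [[337.6000061035156, 296.6000061035156], [356.1000061035156, 250.1999969482422], [383.70001220703125, 261.29998779296875], [365.1000061035156, 307.70001220703125]]
side blower 0.93 753 [240.6 238.7] [[225.6999969482422, 223.3000030517578], [250.39999389648438, 220.1999969482422], [254.6999969482422, 254.89999389648438], [230.0, 258.0]]
```

View pics/t1.png

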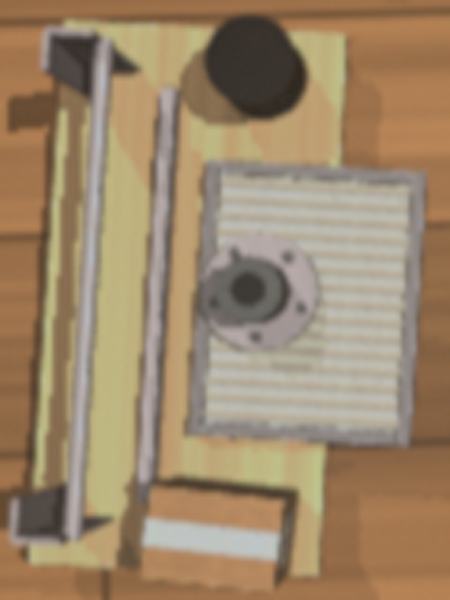

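Run:
```python
from h import *
from scipy.spatial.transform import Rotation as R
# tool direction scan: jaw axis normal to plate; filter flat->tipped. assume rack yaw ~ 93deg
yaw=np.radians(91)
rx=np.array([np.cos(yaw),np.sin(yaw),0]); ry=np.array([-np.sin(yaw),np.cos(yaw),0]); z=np.array([0,0,1.])
for sgn in (1,-1):
  for phi in (20,30,40,50,60):
    out=[]
    for th in (0,15,30,45,60,75,90,107):
        t=np.radians(th); d=-np.cos(t)*rx+np.sin(t)*z; n=np.sin(t)*rx+np.cos(t)*z
        p=np.radians(phi); tx=-d*np.cos(p)-ry*np.sin(p)   # toward world +x
        tz=sgn*n; ty=np.cross(tz,tx)
        e=R.from_matrix(np.c_[tx,ty,tz]).as_euler('xyz',degrees=True)
        P=np.array([0.52,0.19,0.06])+d*135+0 if 0 else np.array([0.52,0.19,0.065])+d*.135
        q=bot.inverse_kinematics(P.tolist(),e.tolist())
        out.append('--' if q is None else str(np.round(q).astype(int).tolist()))
    print(sgn,phi,out)
```

```text
1 20 ['[-28, 52, -21, 108, 81, -90]', '[-26, 24, -31, 60, 74, -31]', '[-22, 8, -35, 47, 62, -11]', '[-14, -2, -35, 44, 47, 0]', '[-2, -8, -32, 45, 29, 8]', '[11, -9, -27, 49, 10, 15]', '[24, -5, -22, 55, -8, 22]', '[37, 5, -13, 64, -25, 31]']
1 30 ['--', '[-27, 11, -50, 15, 77, 6]', '[-22, -1, -48, 21, 62, 8]', '[-13, -11, -46, 26, 46, 11]', '[-1, -16, -42, 31, 27, 14]', '[13, -16, -37, 36, 7, 18]', '[27, -11, -31, 43, -13, 23]', '[39, -1, -23, 52, -31, 29]']
1 40 ['--', '[-26, 8, -68, -36, 72, 42]', '[-21, -8, -61, -6, 59, 27]', '[-12, -18, -57, 8, 42, 22]', '[1, -22, -52, 17, 22, 20]', '[16, -22, -46, 24, 2, 21]', '[29, -17, -40, 30, -18, 23]', '[42, -7, -33, 39, -36, 26]']
1 50 ['--', '--', '--', '[-8, -22, -67, -11, 35, 32]', '[5, -27, -61, 2, 16, 26]', '[19, -27, -55, 10, -5, 23]', '[32, -21, -50, 16, -23, 21]', '[44, -12, -43, 23, -41, 21]']
1 60 ['--', '--', '--', '--', '[9, -29, -70, -15, 7, 30]', '[23, -28, -64, -6, -12, 24]', '[35, -24, -59, -1, -29, 19]', '[46, -15, -54, 4, -45, 14]']
-1 20 ['[-28, 52, -21, 108, 81, 90]', '[-26, 24, -31, 60, 74, 149]', '[-22, 8, -35, 47, 6
[... 284 characters left out ...]
, -42, 31, 27, -166]', '[13, -16, -37, 36, 7, -162]', '[27, -11, -31, 43, -13, -157]', '[39, -1, -23, 52, -31, -151]']
-1 40 ['--', '[-26, 8, -68, -36, 72, -138]', '[-21, -8, -61, -6, 59, -153]', '[-12, -18, -57, 8, 42, -158]', '[1, -22, -52, 17, 22, -160]', '[16, -22, -46, 24, 2, -159]', '[29, -17, -40, 30, -18, -157]', '[42, -7, -33, 39, -36, -154]']
-1 50 ['--', '--', '--', '[-8, -22, -67, -11, 35, -148]', '[5, -27, -61, 2, 16, -154]', '[19, -27, -55, 10, -5, -157]', '[32, -21, -50, 16, -23, -159]', '[44, -12, -43, 23, -41, -159]']
-1 60 ['--', '--', '--', '--', '[9, -29, -70, -15, 7, -150]', '[23, -28, -64, -6, -12, -156]', '[35, -24, -59, -1, -29, -161]', '[46, -15, -54, 4, -45, -166]']
```

Run:
```python
from h import *
from scipy.optimize import least_squares
c=snap('top'); s=snap('side')
def P(u,v,z): return atz(c,180+u/3.75,140+v/3.75,z)
for nm,pts,z in [('deck',[(346,32),(319,577),(28,563),(66,20)],.06),('kerb',[(180,90),(155,485)],.082),('filter',[(207,160),(427,172),(410,445),(188,433)],.076),('bosstop',[(247,290)],.136),('flange',[(261,293)],.088),('rail',[(102,40),(72,540)],.171)]:
    Q=np.array([P(*p,z) for p in pts]); print(nm,np.round(Q,4)[:,:2].tolist(), [round(float(np.linalg.norm(Q[i]-Q[(i+1)%len(Q)])),3) for i in range(len(Q))], [round(float(np.degrees(np.arctan2(*(Q[(i+1)%len(Q)]-Q[i])[1::-1]))),2) for i in range(len(Q))])
# side check crop pts (scale 2.5, off 160,110)
def S(u,v,z): return atz(s,160+u/2.5,110+v/2.5,z)
for nm,pts,z in [('deckback',[(108,452),(495,590)],.06),('kerbtop',[(190,388),(443,470)],.082),('bosstop',[(348,337)],.136),('filterfree',[(310,270),(478,322)],.076),('filterkerb',[(432,440),(250,378)],.076)]:
    print('side',nm,np.round([S(*p,z) for p in pts],4)[:,:2].tolist())
```

```text
deck [[0.7318, 0.0764], [0.3319, 0.1048], [0.3486, 0.315], [0.7464, 0.2838]] [0.401, 0.211, 0.399, 0.208] [175.94, 85.46, -4.49, -94.01]
kerb [[0.6877, 0.1957], [0.4037, 0.2176]] [0.285, 0.285] [175.58, -4.42]
filter [[0.6368, 0.178], [0.6235, 0.0182], [0.4261, 0.0355], [0.4396, 0.1948]] [0.16, 0.198, 0.16, 0.198] [-94.74, 174.99, 85.18, -4.86]
bosstop [[0.5387, 0.1409]] [0.0] [0.0]
flange [[0.5383, 0.1387]] [0.0] [0.0]
rail [[0.7072, 0.229], [0.3772, 0.2522]] [0.331, 0.331] [175.98, -4.02]
side deckback [[0.7387, 0.2886], [0.3387, 0.3157]]
side kerbtop [[0.6819, 0.2083], [0.4141, 0.2226]]
side bosstop [[0.5369, 0.1373]]
side filterfree [[0.6158, 0.0272], [0.4237, 0.0401]]
side filterkerb [[0.4334, 0.1908], [0.63, 0.1761]]
```

```bash
cat >> h.py <<'E'
YAW=np.radians(85.8); O=np.array([0.5407,0.2095,0.0])
rx=np.array([np.cos(YAW),np.sin(YAW),0]); ry=np.array([-np.sin(YAW),np.cos(YAW),0]); ez=np.array([0,0,1.])
def rk(x,y,z): return O+rx*x+ry*y+ez*z      # rack coords -> world
def eul(tx,tz):
    tx=tx/np.linalg.norm(tx); tz=tz/np.linalg.norm(tz)
    return R.from_matrix(np.c_[tx,np.cross(tz,tx),tz]).as_euler('xyz',degrees=True).tolist()
DOWN=[eul(-ez,ry),eul(-ez,-ry)]
def st(l=''):
    o=bot.observe(); print(l,'t%.1f'%o['clock'],np.round(o['eef_pos'],4),np.round(o['contact_force'],1),'w%.4f'%o['gripper_width'],np.round(o['joint_pos'],0).astype(int)); return o
E
python3 - <<'E'
from h import *
for e in DOWN:
    for p in [(.5385,.139,.25),(.5385,.139,.094),(.26,.10,.2),(.26,.10,.018)]:
        q=bot.inverse_kinematics(list(p),e); print(None if q is None else np.round(q).astype(int))
E
```

```text
[ 14  11   4  83   0 -71]
[ 14  13 -13  64   0 -71]
[ 21 -20 -30  80   0 -65]
[ 21 -15 -50  55   0 -65]
[ 14  11   4  83   0 109]
[ 14  13 -13  64   0 109]
[ 21 -20 -30  80   0 115]
[ 21 -15 -50  55   0 115]<stdin>:1: UserWarning: Gimbal lock detected. Setting third angle to zero since it is not possible to uniquely determine all angles.
```

```bash
python3 -W ignore - <<'E'
from h import *
bot.move_pose([.5385,.139,.25],DOWN[1]); st()
c=snap('wrist','w1.png')
for t in ['hub','filter']:
    print(t,[(round(r['conf'],2),np.round(w(c,r['location']),3).tolist()) for r in bot.recognise('wrist',t)][:4])
for nm,p in [('bosstop',(.5385,.139,.136)),('kerb mid',rk(0,0,.082)),('k+',rk(0,.15,.082)),('k-',rk(0,-.15,.082)),('front+',rk(-.12,.2,.06)),('f-',rk(-.12,-.2,.06))]: print(nm,np.round(proj(c,p)))
E
```

```text
t4.8 [0.5386 0.1382 0.25  ] [-0.3 -0.1 -0.6] w0.0850 [ 14  11   4  83   0 109]
hub [(0.89, [0.82, 0.064, 0.04]), (0.81, [0.324, -0.017, 0.01]), (0.76, [0.54, 0.151, 0.09]), (0.69, [0.723, -0.044, 0.013])]
filter [(0.57, [0.522, 0.101, 0.07])]
bosstop [322. 192.]
kerb mid [319. 103.]
k+ [159. 103.]
k- [479. 103.]
front+ [142. 214.]
f- [498. 214.]
```

View pics/w1.png

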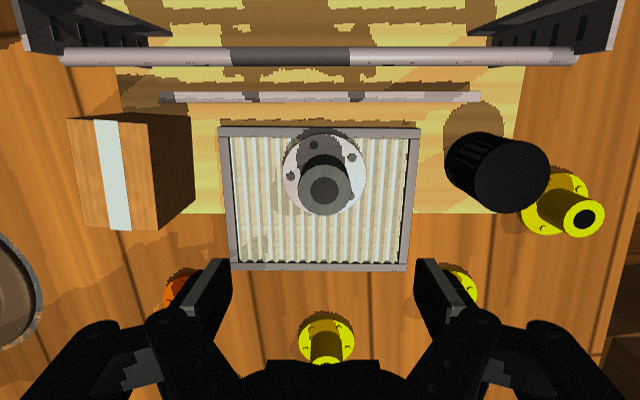

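The wrist view shows the grey hub's boss top at (324,190), against a predicted (322,192). The kerb's front edge is at row 102, against a predicted 103. The measurements agree, so I'll grasp the hub.

```bash
python3 -W ignore - <<'E'
from h import *
bot.line_to([.538,.139,.095],vel=.15); st('down')
bot.grip(.03,50); st('grip')
bot.line_to([.538,.139,.25],vel=.15); st('lift')
E
```

```text
down t6.2 [0.5386 0.1392 0.096 ] [-0.6  0.5  0.3] w0.0857 [ 14  12 -13  64   0 109]
grip t6.6 [0.5393 0.1391 0.0961] [ 2.7 -0.1  5.4] w0.0451 [ 14  12 -13  64   0 109]
lift t7.8 [0.5374 0.1389 0.2486] [-0.2 -0.1 -6.1] w0.0450 [ 14  11   4  83   0 109]
```

```bash
python3 -W ignore - <<'E'
from h import *
bot.move_pose([.26,.10,.25],DOWN[1]); st()
bot.line_to([.26,.10,.05],vel=.2)
bot.line_to([.26,.10,.021],vel=.05); o=st('place')
if o['contact_force'][2]<-4:
    z=.021
    while z>.016:
        z-=.001; bot.line_to([.26,.10,z],vel=.05); o=st('pl')
        if o['contact_force'][2]>-3.0: break
bot.grip(.085); st('open')
bot.line_to([.26,.10,.25],vel=.25)
c=snap('top','top1.png'); snap('side','side1.png'); st()
E
python3 -c "
import cv2
a=cv2.imread('pics/top1.png')[100:340,150:470]
cv2.imwrite('pics/top1z.png',cv2.resize(a,None,fx=2.5,fy=2.5))"
```

```text
t8.9 [0.261  0.1003 0.2503] [-0.5  0.2 -5. ] w0.0449 [ 21 -19 -23  86   0 115]
place t10.8 [0.26   0.1    0.0208] [-0.4 -0.9 -5.6] w0.0455 [ 21 -15 -50  55   0 115]
pl t11.0 [0.2602 0.1001 0.0201] [-0.3  0.6 -3.4] w0.0451 [ 21 -15 -50  55   0 115]
pl t11.3 [0.2602 0.1001 0.02  ] [-6.  -3.2 10.9] w0.0450 [ 21 -15 -50  55   0 115]
open t11.7 [0.2601 0.1    0.019 ] [0.1 1.  0.4] w0.0850 [ 21 -15 -50  55   0 115]
 t12.9 [0.2593 0.0998 0.2487] [ 0.3 -0.1  0.2] w0.0851 [ 21 -19 -23  86   0 115]
```

View pics/top1z.png

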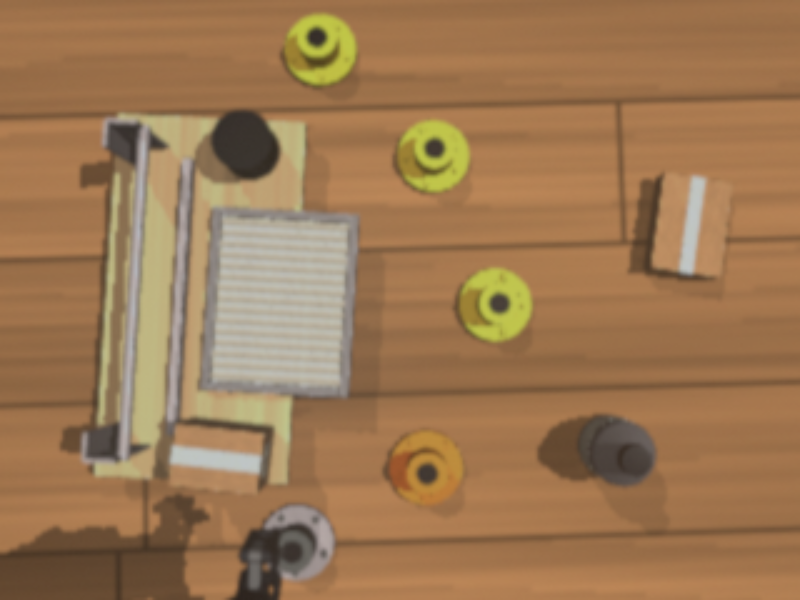

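```bash
python3 -W ignore - <<'E'
from h import *
y=0.001
bot.move_pose(rk(-.215,y,.18).tolist(),DOWN[1]); st()
bot.line_to(rk(-.215,y,.042).tolist(),vel=.2); st('low')
bot.line_to(rk(-.180,y,.042).tolist(),vel=.06); st()
x=-.180
while x<-.163:
    x+=.001; bot.line_to(rk(x,y,.042).tolist(),vel=.05); o=bot.observe(); F=-float(o['contact_force']@rx); print(round(x,4),round(F,1),round(float((o['eef_pos']-O)@rx),4),np.round(o['ft_torque'],2))
    if F>8: break
st('contact')
snap('top','top2.png')
E
```

```text
t14.0 [ 0.5233 -0.0044  0.1805] [-0.2  0.7 -1.1] w0.0855 [ 0  7 -9 74  0 94]
low t14.9 [ 0.5246 -0.0045  0.0434] [ 0.8 -0.1  0.4] w0.0852 [  0  11 -22  57   0  94]
 t15.6 [0.5263 0.0306 0.0418] [-0.4  1.   0. ] w0.0846 [  3  11 -22  57   0  97]
-0.179 -0.4 -0.179 [0.04 0.04 0.01]
-0.178 1.1 -0.1782 [-0.24  0.02 -0.03]
-0.177 1.8 -0.177 [-0.15  0.11 -0.04]
-0.176 0.4 -0.1759 [-0.14  0.08 -0.05]
-0.175 1.1 -0.1749 [-0.09  0.04 -0.01]
-0.174 0.9 -0.1739 [-0.17  0.08 -0.03]
-0.173 1.0 -0.1729 [-0.16  0.04 -0.  ]
-0.172 1.1 -0.1719 [-0.19  0.06 -0.07]
-0.171 1.2 -0.1709 [-0.22  0.01 -0.06]
-0.17 0.7 -0.1699 [-0.21 -0.03 -0.02]
-0.169 5.5 -0.1697 [-0.98  0.12  0.1 ]
-0.168 8.8 -0.1697 [-1.73  0.19  0.25]
contact t18.6 [0.5273 0.0403 0.042 ] [-1.  -8.7  1.7] w0.0850 [  4  12 -21  57   0  99]
```

```bash
python3 -W ignore - <<'E'
from h import *
bot.line_to(rk(-.215,.001,.042).tolist(),vel=.2)
bot.line_to(rk(-.215,.001,.25).tolist(),vel=.25)
c=snap('wrist','w3.png'); st()
print([np.round(proj(c,rk(x,y,z))).tolist() for x,y,z in [(-.16,.101,.076),(-.16,-.099,.076),(0,.101,.076),(0,-.099,.076),(0,.15,.082),(0,-.15,.082)]])
E
```

```text
t20.1 [ 0.5233 -0.0045  0.2482] [ 0.9 -0.4 -0.4] w0.0850 [ 0  7  0 83  0 94]
[[220.0, 121.0], [427.0, 121.0], [200.0, -81.0], [447.0, -81.0], [136.0, -85.0], [514.0, -85.0]]
```

View pics/w3.png

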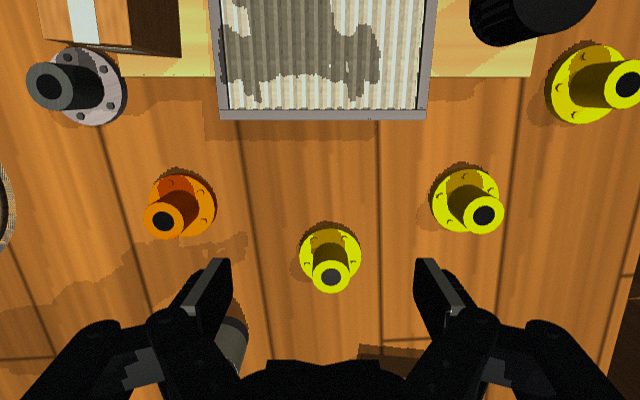

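The wrist view shows the filter home and square. Its front edge is at row 120 with corners at columns 219 and 427, against predicted 121, 220 and 427. Now I'll plan the tip and check IK along the whole path.

```bash
cat >> h.py <<'E'
DK=.060; YF=.001; DEP=30.
def dn(th):
    t=np.radians(th); return np.array([-np.cos(t),np.sin(t)]),np.array([np.sin(t),np.cos(t)])
def footA(th,m=0.,mz=0.):
    d,n=dn(th)
    if th<=90: return np.array([-16*np.sin(np.radians(th))-m,mz])
    B=np.array([-22*np.tan(np.radians(th-90))-m,mz]); return B-16*n
def v3(p2): return rx*p2[0]+ez*p2[1]
def ori(th,phi):
    d,n=dn(th); p=np.radians(phi)
    return eul(-v3(d)*np.cos(p)-ry*np.sin(p), v3(n))
def world(p2,phi,ty=0.):  # p2 mm rel deck/kerb
    return (O+v3(np.array(p2))*1e-3+ez*DK+ry*(YF-np.sin(np.radians(phi))*.019)).tolist()
def tcp_grip(th,m=0.,mz=0.,dep=None):
    d,n=dn(th); return footA(th,m,mz)+8*n+(160-(DEP if dep is None else dep))*d
def tcp_cage(th,al,h,clr=0.):
    d,_=dn(th); da,na=dn(al); return footA(th)+160*d-DEP*da+(h-clr)*na
E
python3 -W ignore - <<'E'
from h import *
AL=35;h=30
for phi in (0,10,20,25):
    print(phi)
    L=[('app',tcp_cage(0,AL,h,14)+70*dn(AL)[0],AL),('c0',tcp_cage(0,AL,h,5),AL),('c27',tcp_cage(27,AL,h),AL)]+[('g%d'%t,tcp_grip(t),t) for t in (35,50,65,80,95,107)]+[('out',tcp_grip(107)+70*dn(107)[0],107)]
    for nm,p,t in L:
        q=bot.inverse_kinematics(world(p,phi),ori(t,phi)); print('  ',nm,np.round(p),None if q is None else np.round(q).astype(int))
E
```

```text
0
   app [-184.   36.] [-23  24 -16  75  51 -31]
   c0 [-121.    3.] [-17  22 -22  62  53 -21]
   c27 [-108.   80.] [-15  17 -18  70  54 -19]
   g35 [-111.   81.] [-16  17 -18  70  53 -19]
   g50 [-90. 105.] [ -8  10 -16  67  40  -4]
   g65 [-62. 121.] [  3   7 -12  68  25   7]
   g80 [-30. 129.] [13  9 -6 72 10 18]
   g95 [  1. 130.] [24 15  2 79 -4 28]
   g107 [ 24. 127.] [ 30  22  10  87 -14  36]
   out [ 44. 194.] [ 32  24  21  97 -14  37]
10
   app [-184.   36.] [-24  16 -26  59  55 -21]
   c0 [-121.    3.] [-17  14 -34  44  56  -9]
   c27 [-108.   80.] [-16   8 -29  51  56  -6]
   g35 [-111.   81.] [-16   9 -29  52  56  -7]
   g50 [-90. 105.] [ -8   1 -27  52  40   4]
   g65 [-62. 121.] [  3  -1 -22  55  23  13]
   g80 [-30. 129.] [ 15   2 -15  60   6  21]
   g95 [  1. 130.] [26  8 -7 69 -9 29]
   g107 [ 24. 127.] [ 33  16   0  77 -20  36]
   out [ 44. 194.] [ 34  17  11  86 -19  37]
20
   app [-184.   36.] [-25   8 -38  39  57  -8]
   c0 [-121.    3.] [-17   6 -46  22  56   6]
   c27 [-108.   80.] [-16   0 -41  30  55   9]
   g35 [-111.   81.] [-16   0 -41  31  55   8]
   g50 [-90. 105.] [ -7  -7 -37  36  38  13]
   g65 [-62. 121.] [  5  -8 -31  42  20  18]
   g80 [-30. 129.] [ 17  -5 -24  49   1  24]
   g95 [  1. 130.] [ 28   2 -16  57 -15  30]
   g107 [ 24. 127.] [ 35   9  -9  66 -25  35]
   out [ 44. 194.] [ 37  11   1  75 -26  37]
25
   app [-184.   36.] [-25   4 -44  28  58   0]
   c0 [-121.    3.] [-17   3 -52  10  55  14]
   c27 [-108.   80.] [-15  -4 -47  19  54  17]
   g35 [-111.   81.] [-16  -4 -47  20  54  16]
   g50 [-90. 105.] [ -6 -10 -42  28  37  18]
   g65 [-62. 121.] [  6 -12 -36  35  18  21]
   g80 [-30. 129.] [ 19  -8 -29  43  -1  25]
   g95 [  1. 130.] [ 30  -1 -21  52 -18  30]
   g107 [ 24. 127.] [ 37   7 -14  60 -28  35]
   out [ 44. 194.] [ 38   8  -4  69 -29  36]
```

```bash
python3 -W ignore - <<'E'
from h import *
AL=35;h=30;phi=0
e=ori(AL,phi)
a0=tcp_cage(0,AL,h,8)-(-70)*dn(AL)[0]
bot.grip(.060,40)
bot.move_pose(world(a0+[-20,110],phi),e); st()
bot.line_to(world(a0,phi),vel=.2); o=st('app')
bot.line_to(world(tcp_cage(0,AL,h,6),phi),vel=.1); st('cage')
snap('side','s4.png'); snap('wrist','w4.png'); snap('top','t4.png')
E
cd pics; python3 -c "
import cv2,numpy as np
a=cv2.imread('s4.png')[130:330,200:400];b=cv2.imread('w4.png')
cv2.imwrite('m4.png',np.hstack([cv2.resize(a,(400,400)),cv2.resize(b,(400,250)).repeat(1,0) if 0 else cv2.copyMakeBorder(cv2.resize(b,(400,250)),0,150,0,0,0)]))"
```

```text
t22.4 [0.5251 0.0101 0.2111] [-0.4  0.6  0.4] w0.0604 [-25  20  -6  90  50 -33]
app t23.1 [0.5268 0.03   0.1018] [ 0.4 -0.4  0.7] w0.0598 [-23  24 -16  75  51 -30]
cage t23.9 [0.5312 0.0879 0.0631] [-0.5 -1.1 -0.4] w0.0599 [-17  22 -22  62  53 -21]
```

View pics/m4.png

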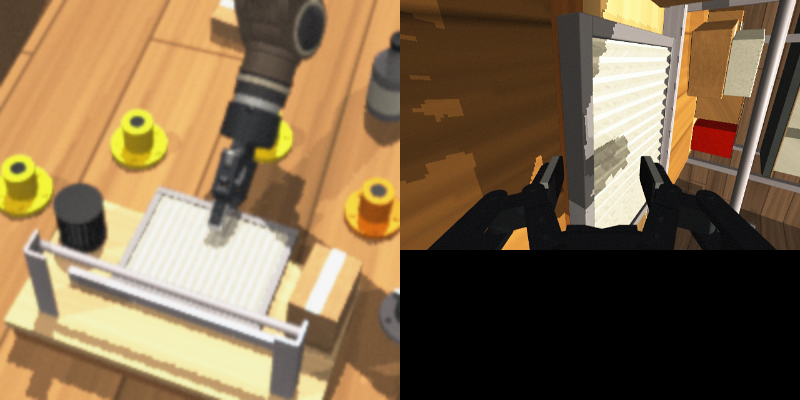

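The wrist view shows the free edge between the two fingers, with one under the overhang and one above. Nothing is touching yet, so I'll lift it to about 27° and then grip.

```bash
python3 -W ignore - <<'E'
from h import *
AL=35;h=30;phi=0
bot.line_to(world(tcp_cage(0,AL,h,0),phi),vel=.05); st('touch')
for th in (7,14,21,27):
    bot.line_to(world(tcp_cage(th,AL,h,0),phi),vel=.08); o=st(th)
    if np.linalg.norm(o['contact_force'])>20: raise SystemExit('force')
bot.line_to(world(tcp_grip(35),phi),vel=.05); st('pregrip')
bot.grip(.012,40); st('grip')
snap('side','s5.png'); snap('wrist','w5.png')
E
cd pics; python3 -c "
import cv2,numpy as np
a=cv2.imread('s5.png')[130:330,200:400];b=cv2.imread('w5.png')
cv2.imwrite('m5.png',np.hstack([cv2.resize(a,(400,400)),cv2.copyMakeBorder(cv2.resize(b,(400,250)),0,150,0,0,0)]))"
```

```text
touch t24.3 [0.5313 0.0916 0.0678] [-0.  -0.4  0.5] w0.0601 [-16  22 -22  62  53 -20]
7 t24.7 [0.5311 0.0907 0.087 ] [-0.  -2.2 -1.4] w0.0601 [-16  21 -21  65  53 -21]
14 t25.1 [0.5313 0.0925 0.1066] [ 0.  -2.4 -0.9] w0.0599 [-16  20 -20  67  53 -20]
21 t25.5 [0.5317 0.0966 0.1253] [ 0.2 -0.8 -0.8] w0.0599 [-16  18 -19  69  53 -20]
27 t25.9 [0.532  0.102  0.1406] [ 0.6 -1.  -0.2] w0.0603 [-15  17 -18  70  54 -19]
pregrip t26.1 [0.5315 0.0985 0.1409] [-0.2 -1.1 -1.2] w0.0599 [-16  17 -18  70  53 -19]
grip t26.6 [0.5317 0.0988 0.1413] [-1.1 -2.1  1.1] w0.0155 [-16  17 -18  70  53 -19]
```

View pics/m5.png

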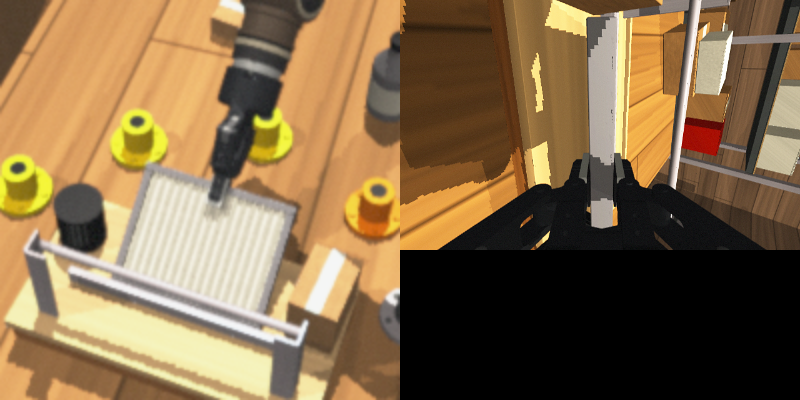

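The fingers hold the edge parallel at 15.5 mm width, with the filter at about 35° and its foot at the kerb. Next I'll rotate it up, watching the force.

```bash
python3 -W ignore - <<'E'
from h import *
phi=0
for th in (42,50,58,66,74,82,90,95,100,103,105,106.5):
    bot.line_to(world(tcp_grip(th,.5,.5),phi),ori(th,phi),vel=.08); o=st(th)
    if np.linalg.norm(o['contact_force'])>25: print('FORCE'); break
snap('side','s6.png'); snap('wrist','w6.png')
E
cd pics; python3 -c "
import cv2,numpy as np
a=cv2.imread('s6.png')[130:330,200:400];b=cv2.imread('w6.png')
cv2.imwrite('m6.png',np.hstack([cv2.resize(a,(400,400)),cv2.copyMakeBorder(cv2.resize(b,(400,250)),0,150,0,0,0)]))"
```

```text
42 t27.0 [0.532  0.1078 0.1539] [ 0.3 -0.3 -3. ] w0.0152 [-12  13 -18  68  47 -12]
50 t27.4 [0.533  0.1198 0.1651] [ 0.3 -5.5  8.1] w0.0155 [ -8  10 -16  67  40  -5]
58 t27.8 [0.5344 0.1336 0.1749] [-0.4 -5.   9.9] w0.0157 [ -3   8 -14  67  32   2]
66 t28.1 [0.5359 0.1491 0.1826] [ 0.5 -3.1 11.5] w0.0151 [  3   7 -12  68  24   8]
74 t28.5 [0.5372 0.1657 0.188 ] [-0.4 -2.8 14.7] w0.0152 [ 9  8 -8 70 16 14]
82 t28.9 [0.5386 0.1835 0.1909] [-0.5 -0.5 18.4] w0.0154 [15 10 -5 73  8 19]
90 t29.2 [0.54   0.2017 0.1913] [-0.3  1.5 20.6] w0.0154 [20 13  0 77  0 25]
95 t29.5 [0.5406 0.2093 0.1913] [-0.6 -2.  20.2] w0.0153 [23 15  2 80 -5 28]
100 t29.8 [0.5412 0.218  0.1901] [-0.5 -3.6 20.9] w0.0153 [26 18  5 83 -9 31]
103 t30.0 [0.5415 0.2234 0.1891] [ 0.3 -1.7 18.7] w0.0153 [ 28  20   7  85 -11  33]
105 t30.3 [0.5417 0.2272 0.1882] [ 0.5 -0.7 19.2] w0.0152 [ 29  21   9  86 -13  34]
106.5 t30.5 [0.5419 0.2301 0.1875] [ 0.1  1.  18. ] w0.0152 [ 30  22  10  87 -14  35]
```

View pics/m6.png

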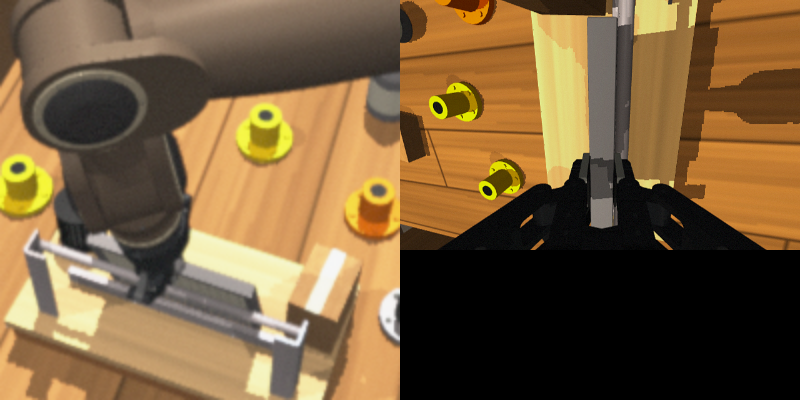

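```bash
python3 -W ignore - <<'E'
from h import *
m=.5
for i in range(6):
    m-=.7
    bot.line_to(world(tcp_grip(106.6,m,1.2),0),ori(106.6,0),vel=.05); o=st(m)
    if -float(o['contact_force']@rx)>7: break
bot.grip(.034); st('open')
bot.dwell(.3)
d=dn(106.6)[0]
p=tcp_grip(106.6,m,1.2)
bot.line_to(world(p+70*d,0),vel=.12); st('out')
bot.line_to(world(p+70*d+[-60,60],0),vel=.2); st()
c=snap('side','s7.png'); snap('top','t7.png'); c=snap('wrist','w7.png')
E
cd pics; python3 -c "
import cv2,numpy as np
a=cv2.imread('s7.png')[130:330,200:400];b=cv2.imread('w7.png');t=cv2.imread('t7.png')[130:310,180:340]
cv2.imwrite('m7.png',np.vstack([np.hstack([cv2.resize(a,(400,400)),cv2.resize(t,(355,400))])]))"
```

```text
-0.19999999999999996 t30.9 [0.5419 0.2305 0.1875] [ 1.6 -1.6 14.3] w0.0151 [ 30  22  10  87 -14  35]
-0.8999999999999999 t31.1 [0.5419 0.2308 0.1874] [ 1.1 -0.8 13.1] w0.0150 [ 30  22  10  87 -14  35]
-1.5999999999999999 t31.4 [0.542  0.2311 0.1874] [ 2.2 -1.6 13. ] w0.0155 [ 30  22  10  87 -14  35]
-2.3 t31.6 [0.542  0.2315 0.1873] [ 1.3 -3.  12.7] w0.0155 [ 30  22  10  87 -14  35]
-3.0 t31.9 [0.542  0.2319 0.1872] [ 1.5 -3.7 12.3] w0.0152 [ 30  22  10  87 -14  35]
-3.7 t32.1 [0.542  0.2323 0.187 ] [ 1.4 -4.1 11.6] w0.0153 [ 30  22  10  87 -14  36]
open t32.4 [0.5411 0.2353 0.1861] [-0.4 -0.2  0.2] w0.0341 [ 30  22  10  87 -14  36]
out t33.5 [0.543  0.2561 0.2546] [ 1.2  0.6 -0.5] w0.0341 [ 32  24  21  97 -13  37]
 t34.0 [0.5388 0.1961 0.3148] [ 0.1 -0.1 -1. ] w0.0337 [ 27  21  24 102 -14  33]
```

View pics/m7.png

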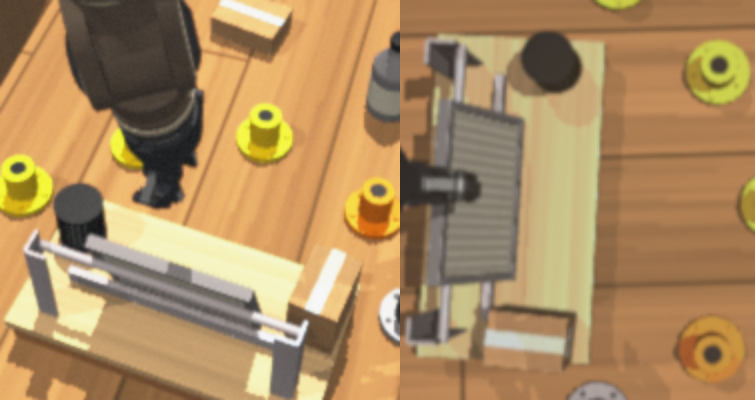

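View pics/w7.png

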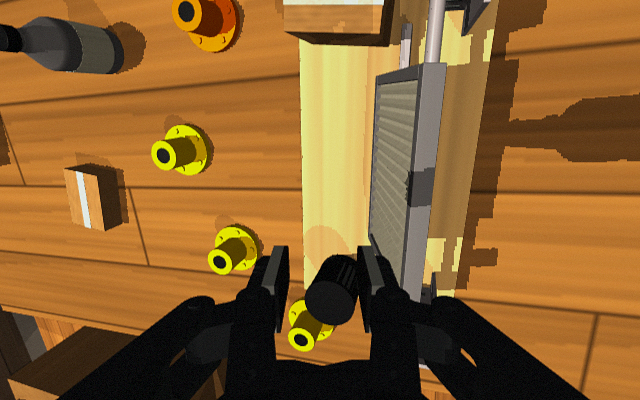

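```bash
python3 -W ignore - <<'E'
from h import *
d,n=dn(106.6)
for cam in('wrist','top'):
    c=snap(cam); im=c['frame'][:,:,::-1].copy(); S=4
    im=cv2.resize(im,None,fx=S,fy=S,interpolation=cv2.INTER_CUBIC)
    A=footA(106.6); 
    for p2,col in[(A,(0,0,255)),(A+160*d,(255,0,0)),(A+160*d+16*n,(0,255,0))]:
        a,b=[proj(c,O+v3(p2)*1e-3+ez*DK+ry*(YF+s*.1)) for s in(1,-1)]
        cv2.line(im,tuple(int(S*q+S/2) for q in a),tuple(int(S*q+S/2) for q in b),col,1)
    if cam=='wrist': cv2.imwrite('pics/ov_w.png',im[160:960,1240:2000][:,:][:600])
    else: cv2.imwrite('pics/ov_t.png',cv2.resize(im[150*S:270*S,180*S:250*S],None,fx=1.25,fy=1.25))
E
```

```text
(no output)
```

View pics/ov_w.png

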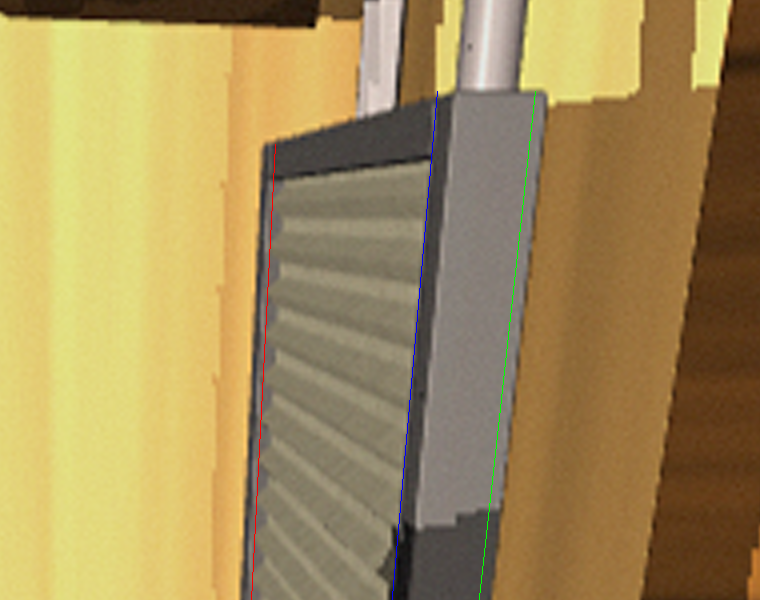

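View pics/ov_t.png

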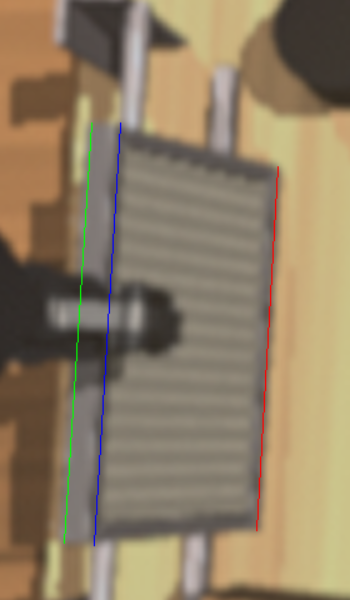

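The leaning filter matches the model closely. Its foot is about 2 mm forward of the ideal line, it lies square along the rail, and its ends are centred. Now I'll fetch the hub.

```bash
python3 -W ignore - <<'E'
from h import *
bot.line_to([.50,.15,.34],vel=.25)
bot.move_pose([.26,.10,.25],DOWN[1]); st()
bot.grip(.085)
c=snap('wrist','w8.png')
b=[r for r in bot.recognise('wrist','hub')]
print([(round(r['conf'],2),np.round(w(c,r['location']),3).tolist()) for r in b][:4], proj(c,[.26,.10,.06]))
E
```

```text
t36.0 [0.2607 0.1004 0.2501] [ 0.3  1.  -0. ] w0.0338 [ 21 -19 -23  86   0 115]
[(0.92, [0.337, -0.03, 0.017]), (0.91, [0.257, 0.111, 0.009]), (0.89, [0.666, -0.068, 0.017]), (0.76, [0.51, -0.109, 0.01])] [np.float64(322.44685479956735), np.float64(171.81578735307423)]
```

View pics/w8.png

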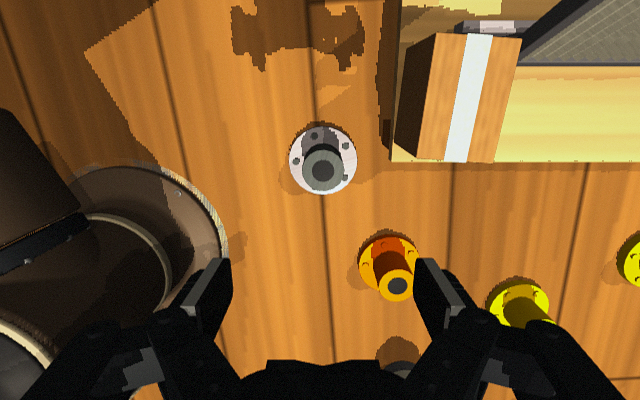

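The wrist view shows the grey hub's boss top at (324,171), against a predicted (322,172), so it is unmoved. I'll grasp it and carry it to the deck in front of the filter's foot.

```bash
python3 -W ignore - <<'E'
from h import *
bot.line_to([.26,.10,.06],vel=.2)
bot.line_to([.26,.10,.021],vel=.1); st('down')
bot.grip(.03,50); st('grip')
bot.line_to([.26,.10,.25],vel=.2); st('lift')
bot.move_pose(rk(-.074,YF,.27).tolist(),DOWN[1]); st()
bot.line_to(rk(-.074,YF,.105).tolist(),vel=.15); st()
bot.line_to(rk(-.074,YF,.084).tolist(),vel=.05); st('near')
c=snap('wrist','w9.png'); snap('side','s9.png'); snap('top','t9.png')
E
```

```text
down t38.3 [0.2603 0.1001 0.0215] [-0.6 -0.8  0. ] w0.0849 [ 21 -15 -50  55   0 115]
grip t38.8 [0.2603 0.1002 0.0217] [-2.7  0.   6.2] w0.0454 [ 21 -15 -50  55   0 115]
lift t40.1 [0.2594 0.0998 0.2489] [-0.8 -0.  -5.5] w0.0449 [ 21 -19 -23  86   0 115]
 t41.1 [0.5332 0.1357 0.27  ] [-0.9  0.1 -6.2] w0.0450 [ 14  10   6  86   0 108]
 t42.4 [0.5349 0.1359 0.1062] [ 0.8  0.2 -4. ] w0.0448 [ 14  12 -13  65   0 108]
near t43.0 [0.5341 0.1357 0.0836] [-0.2 -0.1 -4.4] w0.0451 [ 14  12 -15  63   0 108]
```

View pics/w9.png

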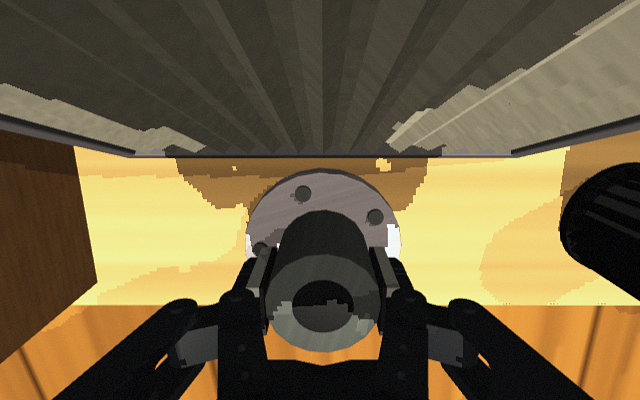

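The wrist view shows the filter's foot at row 156 from column 133 to 517 (mid 325), and the hub centred at column 323. Next I'll set it down to the deck and slide it into touch.

```bash
python3 -W ignore - <<'E'
from h import *
z=.084
for i in range(8):
    z-=.0007; bot.line_to(rk(-.074,YF,z).tolist(),vel=.05); o=st(round(z,4))
    if o['contact_force'][2]>-2: break
z+=.0003
x=-.074
for i in range(16):
    x+=.0008; bot.line_to(rk(x,YF,z).tolist(),vel=.05); o=bot.observe(); F=-float(o['contact_force']@rx)
    print(round(x,4),round(F,1),round(float((o['eef_pos']-O)@rx),4),round(o['contact_force'][2],1))
    if F>6.5: break
snap('wrist','w10.png'); st()
E
```

```text
0.0833 t43.4 [0.5343 0.1358 0.0834] [-0.1 -0.1 -5. ] w0.0448 [ 14  12 -15  63   0 108]
0.0826 t43.6 [0.5343 0.1358 0.0826] [ 0.4  1.  -5.1] w0.0452 [ 14  12 -15  63   0 108]
0.0819 t43.9 [0.5343 0.1358 0.0819] [-0.7  0.6 -5.4] w0.0450 [ 14  12 -15  63   0 108]
0.0812 t44.1 [0.5343 0.1358 0.0818] [-3.8 -0.9  2.6] w0.0448 [ 14  12 -15  63   0 108]
-0.0732 2.8 -0.0734 1.3
-0.0724 4.9 -0.0729 2.2
-0.0716 4.0 -0.072 2.4
-0.0708 4.9 -0.0712 2.3
-0.07 5.5 -0.0703 2.4
-0.0692 5.0 -0.0695 1.9
-0.0684 4.8 -0.0687 2.4
-0.0676 6.2 -0.0679 2.6
-0.0668 7.4 -0.0677 3.5
 t46.4 [0.5353 0.142  0.0818] [-0.1 -7.2  2.9] w0.0451 [ 15  13 -15  63   0 109]
```

View pics/w10.png

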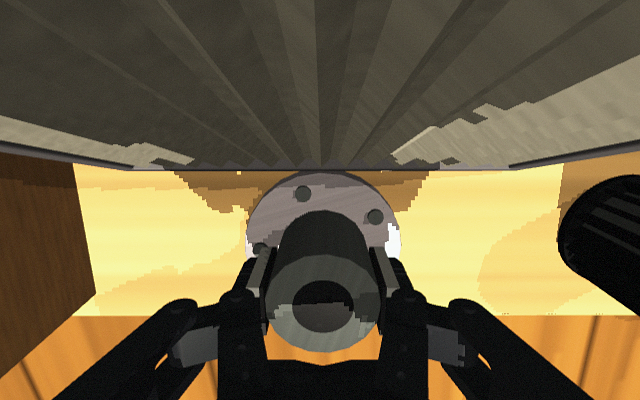

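```bash
python3 -W ignore - <<'E'
from h import *
z=.0817; x=-.0668
for i in range(9):
    x+=.0007; bot.line_to(rk(x,YF,z).tolist(),vel=.05); o=bot.observe(); F=-float(o['contact_force']@rx)
    print(round(x,4),round(F,1),round(float((o['eef_pos']-O)@rx),4),round(o['contact_force'][2],1),np.round(o['ft_torque'],2))
    if F>16: break
snap('side','s11.png');snap('wrist','w11.png'); st()
E
```

```text
-0.0661 7.9 -0.067 1.9 [-1.35  0.08 -0.02]
-0.0654 8.1 -0.0666 1.6 [-1.6   0.07 -0.01]
-0.0647 8.6 -0.0659 3.3 [-1.61  0.1  -0.01]
-0.064 8.6 -0.0652 2.5 [-1.62  0.11  0.04]
-0.0633 8.9 -0.0645 2.0 [-1.59  0.08  0.08]
-0.0626 8.2 -0.0638 3.0 [-1.57  0.12 -0.01]
-0.0619 9.2 -0.0631 3.2 [-1.64  0.1  -0.04]
-0.0612 9.6 -0.0628 3.5 [-1.96  0.13  0.05]
-0.0605 11.6 -0.0627 4.1 [-2.42  0.23  0.04]
 t48.8 [0.5356 0.147  0.082 ] [ -1.1 -12.9   5.4] w0.0452 [ 15  13 -14  63   0 110]
```

View pics/w11.png

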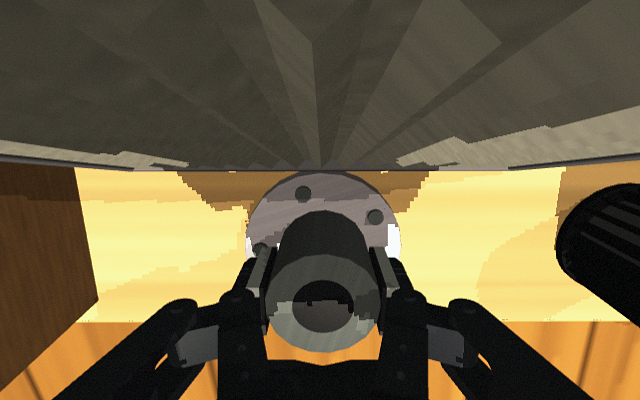

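It stalled with the foot against the kerb, as predicted. I'll relax the push, release and withdraw.

```bash
python3 -W ignore - <<'E'
from h import *
bot.line_to(rk(-.0618,YF,.0817).tolist(),vel=.05); st('relax')
bot.grip(.085); st('open')
bot.line_to(rk(-.0630,YF,.20).tolist(),vel=.12)
c=snap('wrist','w12.png'); st()
bot.line_to(rk(-.12,YF,.32).tolist(),vel=.25)
bot.move_pose([.25,-.25,.35],DOWN[1]); st('away')
snap('side','s12.png'); t=snap('top','t12.png')
for n,q in [('carton',(.379,.163,.149)),('blower',(.698,.135,.129)),('jug',(.367,-.244,.102)),('flatbox',(.608,-.352,.039))]:
    print(n,q,[np.round(w(t,r['location']),3).tolist() for r in bot.recognise('top',n)][:2])
E
cd pics; python3 -c "
import cv2,numpy as np
a=cv2.imread('s12.png')[110:350,160:400];t=cv2.imread('t12.png')[130:310,170:350]
cv2.imwrite('m12.png',np.hstack([cv2.resize(a,(400,400),interpolation=2),cv2.resize(t,(400,400),interpolation=2)]))"
```

```text
relax t49.0 [0.5356 0.1468 0.0819] [-1.  -6.8  2.6] w0.0451 [ 15  13 -15  63   0 110]
open t49.5 [0.5352 0.1482 0.0817] [0.2 0.8 0.8] w0.0854 [ 15  13 -15  63   0 110]
 t50.7 [0.5346 0.1466 0.199 ] [ 0.4  0.2 -0.6] w0.0852 [ 15  11  -2  77   0 110]
away t53.0 [ 0.2505 -0.2498  0.3497] [-1.   0.8 -0.9] w0.0849 [-45  -9  -4  96   0  49]
carton (0.379, 0.163, 0.149) [[0.381, 0.162, 0.149]]
blower (0.698, 0.135, 0.129) [[0.699, 0.137, 0.126]]
jug (0.367, -0.244, 0.102) [[0.367, -0.244, 0.105], [0.569, 0.18, 0.061]]
flatbox (0.608, -0.352, 0.039) [[0.609, -0.352, 0.037], [0.366, -0.245, 0.105]]
```

View pics/m12.png

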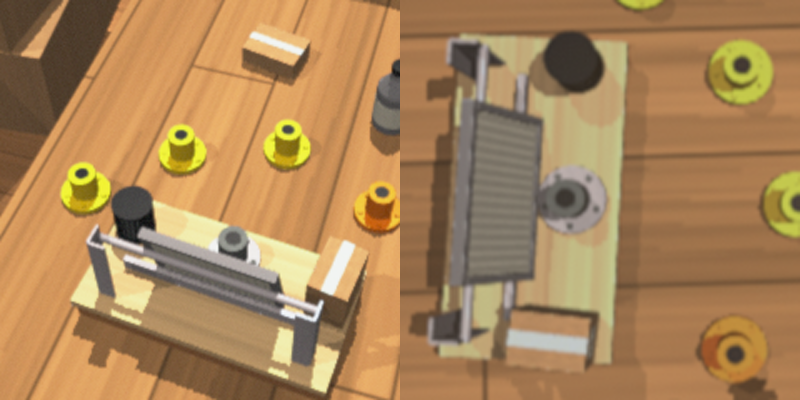

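View pics/w12.png

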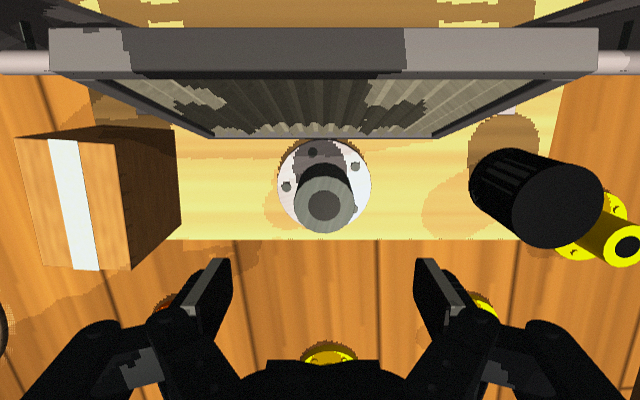

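```bash
cd pics; python3 -c "
import cv2
a=cv2.imread('w12.png')[110:210,260:390]
cv2.imwrite('w12z.png',cv2.resize(a,None,fx=6,fy=6,interpolation=0))"
```

```text
(no output)
```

View pics/w12z.png

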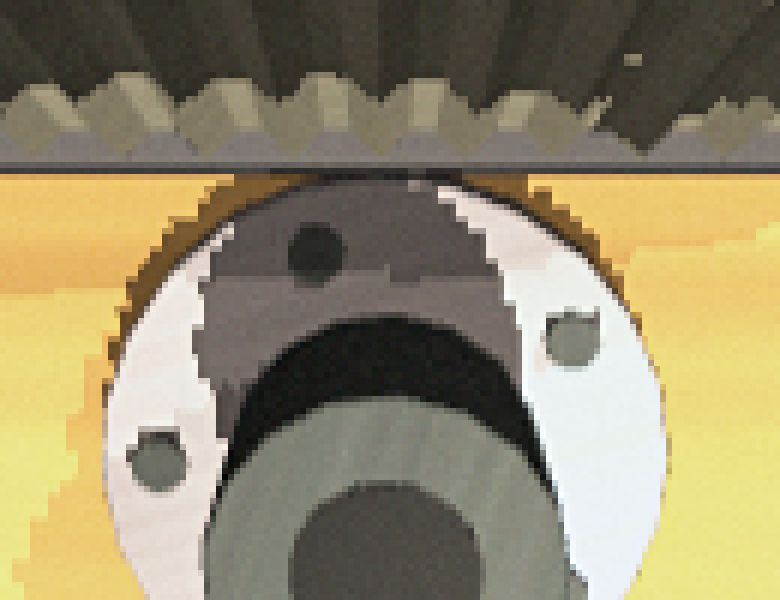

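The enlarged crop shows the flange meeting the middle of the foot edge with no visible gap. I'm handing the job in.

```bash
python3 -W ignore - <<'E'
from h import *
bot.sign_off(); 
E
```

```text
the job is handed in; nothing more can be done
```

The job is done and handed in at about 53 s on the robot's clock, inside the 72 s limit.

**What I did**
1. I lifted the grey hub off the filter and stood it on the bench at the near end of the rack.
2. I pushed the filter square against the kerb with both open fingers, stopping at about 9 N.
3. I raised the overhanging edge to about 27° on the lower finger, gripped it, and rotated the filter over its foot edge until it leaned on the rail. The highest force I read was about 21 N.
4. I set the hub flange down on the deck and slid it against the middle of the foot, stopping at about 13 N. This pushed the foot back about 5 mm until it stalled, which I take as home at the kerb.

**Last checks**
- **Filter:** it leans square on the rail and is centred, with its foot on the deck.
- **Hub:** it is upright and within a pixel or two (about 0.5 mm) of the foot's middle. The flange meets the foot with no gap I could see.
- **Cartons, blower wheel and bottle:** all are within 3 mm of where they started, which is camera noise. The yellow and orange look-alikes look unmoved.

**Disagreements**
- **Kerb:** it came out about 1 mm further back than the camera fit.
- **Filter foot:** after the tip it stood about 4–5 mm forward of the kerb, where I had judged about 2 mm from the picture. The hub push corrected this.
- **First filter push:** I saw no clear force until about 9 mm before the kerb, although the pictures put the filter about 23 mm short of it. Sliding friction was about as small as the force noise, and the wrist picture afterwards showed the filter home and square.

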